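Weigh the caddy on the hand scale

ROBOT

A 6-joint arm with a two-finger parallel gripper is mounted at the origin on the work surface. World frame = base frame: x ahead of the robot, y to its left, z up, the work surface at z = 0. Lengths are in m, angles in rad, forces in N, time in s.
With the tool pointing down it reaches from about 0.3 to 0.875 m from the base axis. Payload 6.4 kg.
Tool frame: the origin (TCP) lies at the very end of the fingers, on their centre line; the grasp point (between the pads) lies 19 mm behind it; z points along the fingers, y is the line along which they close (so a half turn about z gives the same grasp; the last joint's range is limited). The gripper opens to 85 mm and grips with 20 to 120 N. Pads are 22 mm wide; open, the fingers measure 114 mm over their backs; the gripper's body (76 mm by 85 mm) begins 54 mm behind the grasp point. The pads swing forward as they close: fully open they stand 13 mm farther back than shut.
Start: joints at [0.937, 0.181, 1.607, -0, 1.354, -0.206], TCP at [0.239, 0.523, 0.231] pointing down, gripper open.
Joint ranges: [-2.99, 2.99], [-0.89, 2.07], [0.3, 2.58], [-1.14, 4.28], [0, 2.63], [-3.12, 3.12]. Speed limits (rad/s): [2.57, 2.57, 3.01, 3.14, 3.14, 3.14].

INTERFACE

Orientations are given as a unit quaternion [w, x, y, z].
In Python, from bench import telemetry, camera, ctrl, spotter gives the robot as it stands.
- The arm moves only by the tool send_rows, never from a script. Its argument "series" is a list of rows, each a list of 3 entries, a list of its own where there are three numbers: the turn, a rotation vector about the world's x, y, z in degrees, then the shift along the world's x, y, z in mm, then the closure, from -1 (fully open) to 1 (shut), so that 0 is half open. In form: [[[rx, ry, rz], [dx, dy, dz], gripper], ...]. A call has 1 to 10 rows; each row is the pose to reach, as a shift and turn from the pose commanded when the call began; what a row does not reach only later rows make up. A row lasts 1/8 s, in which the tool goes at most 62.5 mm and 10.7 degrees, less where a joint would pass 70% of its speed; a pose out of reach is approached as far as the arm can. A call with a gripper value outside its range is refused whole. The fingers move at their own pace and stop on an object; the grip force is fixed at half the most. Time passes only in rows, so rows that repeat a pose let the fingers close. It gives the time, the measured TCP pose, the force, the opening and the grip force at its end, in the units of the state.
- telemetry.get_obs(): the state, without advancing time (a new reading comes with each control period).
- camera(name): name is "side" or "top" or "wrist"; returns a dict with "pixels" (384x512x3 uint8, red, green, blue), "camera_matrix" (3x3 intrinsics, pixels), "xyz" and "orientation" of the camera in the world. Camera axes: x right, y up, looking along -z (the intrinsics and any distortion apply to the point x, -y, -z); pixel columns grow to the right and rows downward; lengths in m; the calibration is good to about 2 mm. A picture is of the moment at which its call begins. There is no depth.
- ctrl.hand_in(): hands the job in; it is judged then, once.
Trained networks look in the newest picture that a camera, given by its name, has taken for a name from the list of things; names that differ only in an ending like _2 or _b are one class to them, and where a whole thing is asked for, a point or a joint stands for the part that bears it (a point fixed in the world has none). Each returns a list of dicts, best first, with "conf" (0 to 1); they miss things now and then, are a little off and sometimes report something else, mostly with a low value. They report only what shows in the picture. A call takes as long as a camera call. They do not tell look-alikes from the thing itself.
- spotter.boxes_of(thing, camera): "xyz" ([x, y, z] in m, in world coordinates, good to about 4 mm: the middle of the surface that is visible of it).
- spotter.landmark_of(thing, camera): "xyz" ([x, y, z] in m, in world coordinates, good to about 4 mm: a listed point, or the origin of a listed thing).
The state is a dict: "time_s": time; "q": joint angles; "dq": joint speeds; "joint_efforts": joint torques, N m; "eef_pos": TCP position; "eef_rot": TCP orientation; "wrist_force": force on the tool from outside, world axes, zero at the start; "torque": the same for the moment, N m; "opening": opening from 0.0 (shut) to 1.0 (fully open); "grasp_force": force on a finger pad.
Only numpy, scipy, OpenCV 4.12 (cv2) and the standard library are available. Lean on these libraries where they do the work, as an engineer would, in place of code of your own. Each camera call takes 0.05 s, during which the arm holds its last target. There are 200 camera calls.

TASK

Take the hand scale off its stand, hook it under the arched handle of the rectangular caddy with the butter in it, lift the caddy on the scale clear of the table and hold it hanging still for a good second so that the reading settles. Carry it hanging on the scale to the round wooden board, set it down gently and upright in the middle of the board with the butter still inside, unhook, and hang the scale back in the saddles of its stand. Move the caddy by the scale only, never with the fingers, and leave the other things on the table undisturbed.

Things in the scene. Friction and masses are not known exactly. Their poses are not given: they have to be found in the camera images.
- scale: sprung hand scale, 190 g, hanging upright in the stand. Origin: centre of its black cross-bar (the grip), 136 mm long along y, 22 x 22 mm (x, z); z up. Below it a neck 12 x 24 mm (x, y), from 23 to 63 mm below the origin a white case 18 x 46 mm (x, y), then the steel hook. Grip the bar from above across x, between the saddles; it only lies there. No part is over 136 mm below the origin unloaded
- hook (a joint): how far the scale's spring is drawn out, m: 0 unloaded (about 0.001 by the hook's own weight), up to 0.05; the hook slides straight down out of the case. Spring 220 N/m: the loaded caddy draws it out by 15 to 35 mm
- hook_seat (a point): hook seat, where a hung wire bears: on the scale's axis, 130 mm plus joint hook below its origin. 6 mm wire, a J in the scale's x-z plane, open to -x: shank on the axis to 37 mm above the seat, a bulge to x = +20 mm, lowest 6 mm below the seat, tip at x = -29 mm, 20 mm above it. A handle wire enters level from -x with its centre 27 to 39 mm above the seat, to x = -10 mm; lifting then seats it
- stand: fixed stand, black base 100 x 150 x 12 mm (x, y, z), origin under its middle. Posts at y = +/-50 mm, each with a saddle 16 mm wide in y, floor 150 mm above the table, between flared lips 34 mm apart at the floor, 166 mm high. The scale's bar lies across both saddles along y, its origin 161 mm above the stand's, case and hook between the posts (84 mm apart); either way round will do
- caddy: open rectangular metal caddy, 100 x 120 x 55 mm (x, y, z), walls 4 mm, loaded with the butter; together 0.4 to 0.75 kg. Origin: middle of its underside. A rigid arched handle of 8 mm dark wire spans it along y over the middle (x = 0), rising from both end walls to a blunt peak
- bail (a point): peak of the caddy's arched handle, centre of the wire, 128 mm above the caddy's underside, over its middle; the wire runs along the caddy's y and falls 24 mm over 42 mm to either side
- butter: paper-wrapped block of butter 66 x 96 x 40 mm lying in the caddy; origin in the middle of its underside
- board: fixed round wooden board, 210 mm across, 16 mm thick; origin in the middle of its underside
- sauce_bottle: bystander: brown glass bottle, 66 mm across, 200 mm tall; origin under its middle
- jar: bystander: glass jar, 76 mm across, 130 mm tall; origin under its middle
- canister: bystander: steel canister with knob, 74 mm across, 170 mm tall; origin under its middle
- pail: bystander: small round steel pail, 80 mm across, 143 mm tall with its arched handle (not the caddy); origin under its middle
- spatula: bystander: spatula with wooden handle (to its -x) and steel blade, lying flat, 280 mm long, 20 mm high; origin under its middle
Mind the look-alikes: they are no part of the job. Of the things that look like the scale, the smallest one is meant.

How it is judged:
By the outcome, as a careful person would: the job done as asked, in the order asked, and still so for the second after the job is handed in, with the robot touching nothing.
It also fails if it takes over 72 s, if anything falls off the work surface, if the arm or the gripper's body presses on something with over 40 N, if the wrist force passes 120 N, or if a joint passes its speed limit or range.

## Working session

There is one attempt and no reset: what is moved stays moved. The work goes in short steps, Python scripts to look and compute and a tool call to move; the robot and the scene stay as the last step left them, time stands still between calls to the robot, and variables do not carry over. Pictures are saved under pics/ and viewed, at most 14 in all, crops included, and the job is handed in when it is done.

Besides the shell and the picture viewer there is one more tool, called after "Request:" in YAML: its name, and indented under it one key for each argument. send_rows: Moves the arm, as the interface text tells. Its arguments: {"type":"object","properties":{"series":{"type":"array","items":{"type":"array"}}},"required":["series"]}

```bash
mkdir -p pics; cat > look.py <<'E'
from bench import telemetry,camera,ctrl,spotter
import cv2,numpy as np
def shot(n,f):
    c=camera(n); cv2.imwrite('pics/'+f,c['pixels'][:,:,::-1]); return c
E
python3 - <<'E'
from look import *
a=[shot(n,n+'0.png') for n in('side','top')]
im=np.vstack([x['pixels'] for x in a])[:,:,::-1]
cv2.imwrite('pics/both.png',cv2.resize(np.hstack([x['pixels'] for x in a])[:,:,::-1],(800,300)))
for n in('top','side'):
  for t in 'scale stand caddy board butter sauce_bottle jar canister pail spatula'.split():
    print(n,t,[(np.round(d['xyz'],3).tolist(),round(d['conf'],2)) for d in spotter.landmark_of(t,n)][:4])
  for t in('bail','hook_seat'): print(n,t,[(np.round(d['xyz'],3).tolist(),round(d['conf'],2)) for d in spotter.landmark_of(t,n)])
o=telemetry.get_obs();print(o['eef_pos'],o['eef_rot'],o['time_s'])
E
```

```text
top scale [([0.657, -0.003, 0.161], 0.76), ([0.289, -0.36, 0.181], 0.76), ([0.244, 0.273, 0.177], 0.59), ([0.405, -0.18, 0.001], 0.42)]
top stand [([0.404, 0.168, 0.001], 0.69), ([0.654, -0.005, 0.001], 0.62)]
top caddy [([0.54, -0.365, -0.003], 0.92), ([0.655, -0.007, 0.028], 0.54)]
top board [([0.528, 0.323, 0.004], 0.96), ([0.659, -0.005, 0.161], 0.65)]
top butter [([0.543, -0.365, 0.006], 0.76)]
top sauce_bottle [([0.403, 0.164, -0.001], 0.8)]
top jar [([0.695, 0.226, 0.001], 0.81)]
top canister [([0.399, -0.178, -0.002], 0.65)]
top pail [([0.676, -0.2, 0.002], 0.81)]
top spatula [([0.376, -0.009, -0.004], 0.98)]
top bail [([0.541, -0.368, 0.127], 0.57)]
top hook_seat [([0.288, -0.366, 0.005], 0.63), ([0.25, 0.265, 0.005], 0.61), ([0.654, -0.004, 0.032], 0.4)]
side scale [([0.658, -0.003, 0.167], 0.97), ([0.244, 0.274, 0.18], 0.61), ([0.292, -0.361, 0.178], 0.61)]
side stand [([0.664, -0.009, 0.001], 0.67)]
side caddy [([0.542, -0.366, 0.0], 0.93), ([0.372, -0.003, 0.001], 0.64)]
side board [([0.528, 0.323, -0.001], 0.55)]
side butter [([0.55, -0.368, 0.009], 0.86)]
side sauce_bottle [([0.405, 0.173, -0.003], 0.6)]
side jar []
side canister [([0.4, -0.176, 0.0], 0.59)]
side pail [([0.671, -0.198, 0.003], 0.66)]
side spatula [([0.374, -0.005, -0.0], 0.92), ([0.544, -0.368, 0.13], 0.5)]
side bail [([0.541, -0.368, 0.133], 0.79)]
side hook_seat [([0.287, -0.362, 0.008], 0.56), ([0.246, 0.27, 0.01], 0.47), ([0.658, -0.008, 0.028], 0.37)]
[0.23855881 0.52319621 0.23129605] [ 1.49467513e-05  2.12290570e-01  9.77206587e-01 -5.18697710e-06] 1.3
```

View pics/side0.png

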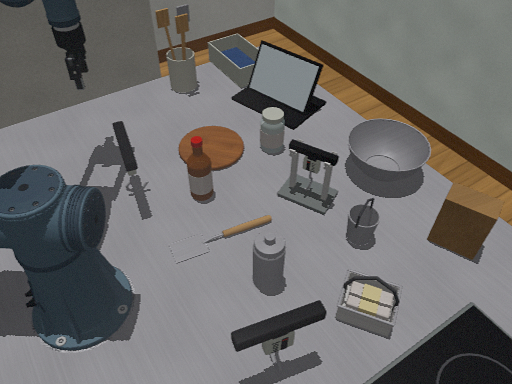

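View pics/top0.png

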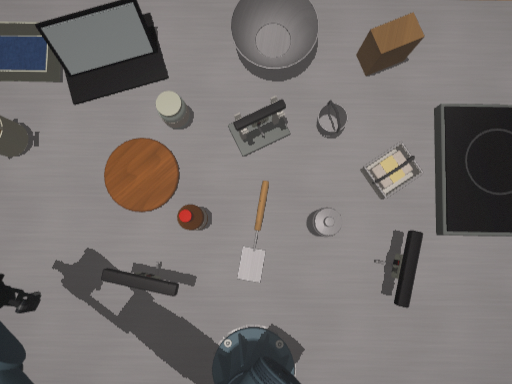

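The side and top views show the real scale in its stand: top px (260,115), about (0.657, -0.004). The caddy is at top px (392,170), about (0.541, -0.367), and the board at (142,175), about (0.528, 0.323). The two larger scales without a stand are the look-alikes. I'll zoom in for the hook's opening direction and the yaws.

```bash
cat >> look.py <<'E'
def ray(c,uv):
    from scipy.spatial.transform import Rotation as R
    q=c['orientation']; q=np.array(q)
    M=R.from_quat(np.r_[q[1:],q[0]]).as_matrix() if q.size==4 else q
    d=np.linalg.inv(c['camera_matrix'])@np.array([uv[0],uv[1],1.]); return np.array(c['xyz']),M@np.array([d[0],-d[1],-d[2]])
def atz(c,uv,z):
    p,d=ray(c,uv); return p+d*(z-p[2])/d[2]
def proj(c,X):
    from scipy.spatial.transform import Rotation as R
    q=np.array(c['orientation']); M=R.from_quat(np.r_[q[1:],q[0]]).as_matrix() if q.size==4 else q
    v=M.T@(np.array(X)-c['xyz']); p=c['camera_matrix']@np.array([v[0],-v[1],-v[2]]); return p[:2]/p[2]
E
python3 - <<'E'
from look import *
s=camera('side');t=camera('top')
print(np.shape(s['orientation']),[k for k in s])
A=s['pixels'][130:220,265:355];B=t['pixels'][85:165,215:305];C=s['pixels'][260:340,325:415];D=t['pixels'][135:205,350:430]
f=lambda a:cv2.resize(a,(400,300),interpolation=cv2.INTER_CUBIC)
cv2.imwrite('pics/z1.png',np.vstack([np.hstack([f(A),f(B)]),np.hstack([f(C),f(D)])])[:,:,::-1])
print(proj(t,[.657,-.004,.161]),proj(t,[.541,-.367,.128]),proj(s,[.657,-.004,.161]))
E
```

```text
(4,) ['pixels', 'camera_matrix', 'xyz', 'orientation']
[258.49886307 115.53244943] [401.39170508 166.32696202] [312.85306383 152.10143891]
```

View pics/z1.png

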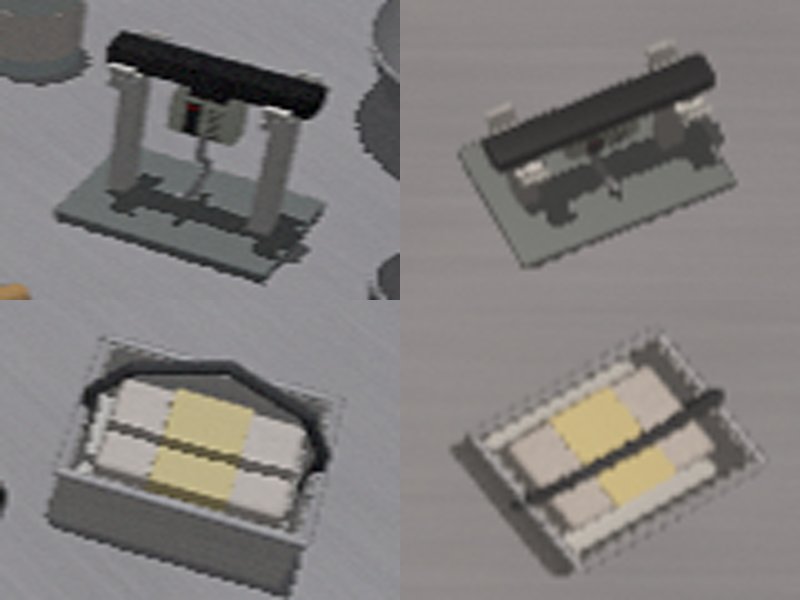

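The hook's tip points toward the robot (crop B, about (615,195)), so the scale's +x points away from the base. Next I'll work out the yaws and refine the positions.

```bash
python3 - <<'E'
from look import *
t=camera('top')
a,b=atz(t,(235.9,125),.165),atz(t,(285.3,104.2),.165);print('bar',a,b,(a+b)/2,np.degrees(np.arctan2((b-a)[0],-(b-a)[1])),np.linalg.norm(b-a))
a,b=atz(t,(374,181.7),.07),atz(t,(413,157.9),.07);print('bail',(a+b)/2,np.degrees(np.arctan2((b-a)[0],-(b-a)[1])))
# stand base edge
a,b=atz(t,(215+130/4.44,85+265/3.75),.012),atz(t,(215+337/4.44,85+182/3.75),.012);print('base',np.degrees(np.arctan2((b-a)[0],-(b-a)[1])))
# caddy wall edges
a,b=atz(t,(350+78/5,135+142/4.286),.055),atz(t,(350+258/5,135+32/4.286),.055);print('cad',np.degrees(np.arctan2((b-a)[0],-(b-a)[1])))
a,b=atz(t,(350+180/5,135+270/4.286),.055),atz(t,(350+362/5,135+158/4.286),.055);print('cad',np.degrees(np.arctan2((b-a)[0],-(b-a)[1])))
E
```

```text
bar [0.63125266 0.05133965 0.165     ] [ 0.68553876 -0.06979384  0.165     ] [ 0.65839571 -0.00922709  0.165     ] 24.13958501444935 0.13274149485630354
bail [ 0.54051211 -0.36537255  0.07      ] 32.21410414606006
base 26.613100584786544
cad 36.32353249841569
cad 36.308419447901535
```

Request:
send_rows:
  series:
    - [[0,0,-5],[30,-50,50],-1]
    - [[0,0,-10],[70,-110,100],-1]
    - [[0,0,-16],[115,-170,120],-1]
    - [[0,0,-22],[165,-230,130],-1]
    - [[0,0,-28],[220,-290,140],-1]
    - [[0,0,-34],[275,-350,140],-1]
    - [[0,0,-39],[330,-410,140],-1]
    - [[0,0,-42],[370,-470,140],-1]
    - [[0,0,-42],[400,-520,140],-1]
    - [[0,0,-42],[400,-528,140],-1]

```text
time_s: 2.7
eef_pos: [0.5984, 0.0533, 0.3699]
eef_rot: [0.0, 0.548, 0.836, 0.0]
wrist_force: [0.8, 0.8, 0.7]
opening: 0.999
grasp_force: 0.0
```

Request:
send_rows:
  series:
    - [[0,0,-2],[30,-40,-10],-1]
    - [[0,0,-3],[42,-56,-40],-1]
    - [[0,0,-3],[42,-56,-70],-1]
    - [[0,0,-3],[42,-56,-70],-1]

```text
time_s: 3.2
eef_pos: [0.6379, -0.001, 0.2965]
eef_rot: [-0.003, 0.57, 0.821, -0.001]
wrist_force: [-0.1, -0.0, 0.5]
opening: 0.998
grasp_force: 0.0
```

```bash
python3 - <<'E'
from look import *
o=telemetry.get_obs();print(o['eef_pos'],o['eef_rot'])
c=shot('wrist','w1.png')
for t in('scale','stand','hook_seat'):print(t,[(np.round(d['xyz'],3).tolist(),round(d['conf'],2)) for d in spotter.landmark_of(t,'wrist')])
E
```

```text
[ 0.63791843 -0.001015    0.29646512] [-0.00290213  0.57033802  0.821404   -0.00125769]
scale []
stand [([0.658, -0.004, -0.002], 0.55), ([0.679, -0.197, -0.002], 0.17)]
hook_seat [([0.657, -0.006, 0.029], 0.38)]
```

View pics/w1.png

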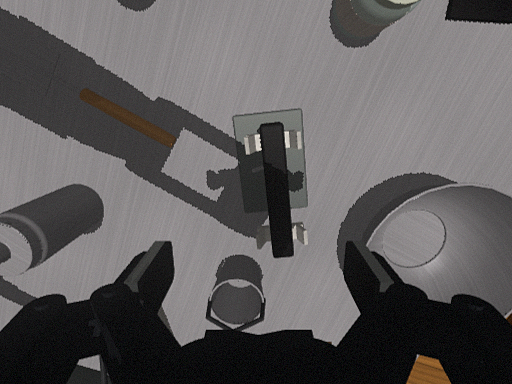

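The wrist view shows the bar running from px (272,125) to (283,256), centred between the saddles.

```bash
python3 - <<'E'
from look import *
c=camera('wrist')
a,b=atz(c,(271.5,124),.172),atz(c,(283,256),.172);print(a,b,(a+b)/2,np.degrees(np.arctan2((b-a)[0],-(b-a)[1])),np.linalg.norm(b-a))
print(telemetry.get_obs()['eef_pos'])
E
```

```text
[0.63241978 0.05491801 0.172     ] [ 0.69292603 -0.06690226  0.172     ] [ 0.6626729  -0.00599213  0.172     ] 26.412884651680702 0.13601906000616493
[ 6.40118629e-01 -6.04729831e-04  3.01993262e-01]
```

Request:
send_rows:
  series:
    - [[0,0,5],[19,-4,-30],-1]
    - [[0,0,5],[19,-4,-70],-1]
    - [[0,0,5],[19,-4,-110],-1]
    - [[0,0,5],[19,-4,-145],-1]
    - [[0,0,5],[19,-4,-159],-1]
    - [[0,0,5],[19,-4,-159],-1]
    - [[0,0,5],[19,-4,-159],-1]

```text
time_s: 4.32
eef_pos: [0.6598, -0.0051, 0.1431]
eef_rot: [0.002, 0.534, 0.846, 0.001]
wrist_force: [1.2, 0.1, 0.7]
opening: 1.0
grasp_force: 0.0
```

```bash
python3 - <<'E'
from look import *
c=shot('wrist','w2.png')
o=telemetry.get_obs();print(o['eef_pos'],o['eef_rot'],o['wrist_force'])
E
```

```text
[ 0.65978051 -0.0051051   0.14311596] [1.69096250e-03 5.33641663e-01 8.45708754e-01 6.47242595e-04] [ 0.12376646 -0.41954057  0.32035256]
```

View pics/w2.png

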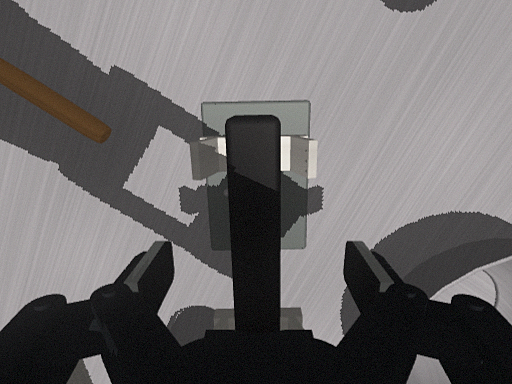

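The bar (px 225–280) stands vertical and centred between the fingers, so I'll close, then lift.

Request:
send_rows:
  series:
    - [[0,0,0],[0,0,0],1]
    - [[0,0,0],[0,0,0],1]
    - [[0,0,0],[0,0,0],1]
    - [[0,0,0],[0,0,0],1]
    - [[0,0,0],[0,0,0],1]
    - [[0,0,0],[0,0,0],1]
    - [[0,0,0],[0,0,0],1]
    - [[0,0,0],[0,0,0],1]

```text
time_s: 5.38
eef_pos: [0.6586, -0.0049, 0.141]
eef_rot: [0.0, 0.534, 0.846, 0.0]
wrist_force: [0.0, 1.0, 2.8]
opening: 0.25
grasp_force: 60.3
```

Request:
send_rows:
  series:
    - [[0,0,0],[0,0,10],1]
    - [[0,0,0],[0,0,30],1]
    - [[0,0,0],[0,0,60],1]
    - [[0,0,0],[0,0,100],1]
    - [[0,0,0],[0,0,140],1]
    - [[0,0,0],[0,0,175],1]
    - [[0,0,0],[0,0,200],1]
    - [[0,0,0],[0,0,200],1]

```text
time_s: 6.38
eef_pos: [0.6595, -0.005, 0.3448]
eef_rot: [0.003, 0.534, 0.846, 0.001]
wrist_force: [-0.8, -0.5, -1.6]
opening: 0.248
grasp_force: 59.9
```

```bash
python3 - <<'E'
from look import *
c=camera('side');d=camera('top')
for n in('side','top'):
  for t in('scale','hook_seat','bail','caddy'):print(n,t,[(np.round(x['xyz'],3).tolist(),round(x['conf'],2)) for x in spotter.landmark_of(t,n)])
o=telemetry.get_obs();p=o['eef_pos'];print(p,o['eef_rot'],o['wrist_force'],o['opening'])
u=proj(c,p).astype(int);print(u)
f=lambda a:cv2.resize(a,(400,400))
w=camera('wrist')['pixels']
r=c['pixels'][max(u[1]-30,0):,max(u[0]-50,0):][:100,:100]
cv2.imwrite('pics/h1.png',np.hstack([f(r),f(w)])[:,:,::-1])
E
```

```text
side scale [([0.658, -0.001, 0.369], 0.94), ([0.247, 0.272, 0.182], 0.9), ([0.285, -0.361, 0.18], 0.83), ([0.659, -0.006, 0.002], 0.7)]
side hook_seat [([0.243, 0.269, 0.01], 0.63), ([0.289, -0.36, 0.007], 0.59), ([0.658, -0.005, 0.234], 0.47)]
side bail [([0.544, -0.37, 0.131], 0.62), ([0.659, -0.008, 0.235], 0.29)]
side caddy [([0.542, -0.367, -0.0], 0.77)]
top scale [([0.287, -0.362, 0.179], 0.88), ([0.658, -0.004, 0.361], 0.78), ([0.244, 0.275, 0.176], 0.78), ([0.657, -0.004, 0.231], 0.52)]
top hook_seat [([0.538, -0.363, -0.004], 0.49), ([0.289, -0.364, 0.004], 0.45), ([0.658, -0.003, 0.229], 0.37)]
top bail [([0.545, -0.368, 0.128], 0.78), ([0.658, -0.005, 0.23], 0.71)]
top caddy [([0.54, -0.369, -0.004], 0.73)]
[ 0.65825032 -0.00489134  0.34012054] [-4.75714320e-04  5.33698773e-01  8.45674500e-01 -1.82721097e-04] [ 0.41479768  0.53466877 -2.12342087] 0.24898236364935517
[321  94]
```

View pics/h1.png

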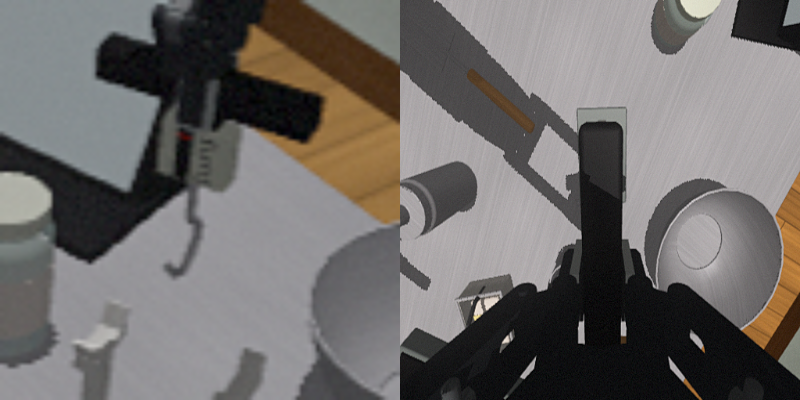

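The scale is held, with its origin 20 mm above the TCP and the hook open toward the robot. Now to the standoff beyond the bail.

Request:
send_rows:
  series:
    - [[0,0,1],[-5,-20,0],1]
    - [[0,0,2],[-15,-65,0],1]
    - [[0,0,3],[-27,-120,0],1]
    - [[0,0,5],[-40,-175,0],1]
    - [[0,0,6],[-52,-230,0],1]
    - [[0,0,8],[-63,-280,0],1]
    - [[0,0,9],[-71,-315,-10],1]
    - [[0,0,9.5],[-75,-333,-30],1]
    - [[0,0,9.5],[-75,-333,-65],1]
    - [[0,0,9.5],[-75,-333,-90],1]

```text
time_s: 8.18
eef_pos: [0.5828, -0.3367, 0.2476]
eef_rot: [-0.002, 0.462, 0.887, 0.001]
wrist_force: [0.2, -0.3, -1.7]
opening: 0.251
grasp_force: 59.9
```

Request:
send_rows:
  series:
    - [[0,0,0],[0,0,-20],1]
    - [[0,0,0],[0,0,-44],1]
    - [[0,0,0],[0,0,-44],1]
    - [[0,0,0],[0,0,-44],1]

```text
time_s: 8.68
eef_pos: [0.584, -0.3379, 0.2077]
eef_rot: [0.001, 0.462, 0.887, -0.0]
wrist_force: [0.7, -0.7, -1.1]
opening: 0.247
grasp_force: 59.8
```

```bash
python3 - <<'E'
from look import *
c=camera('side');d=camera('top')
for n in('side','top'):
  for t in('scale','hook_seat','bail','caddy'):print(n,t,[(np.round(x['xyz'],3).tolist(),round(x['conf'],2)) for x in spotter.landmark_of(t,n)])
o=telemetry.get_obs();p=o['eef_pos'];print(p,o['eef_rot'],o['wrist_force'],o['opening'])
f=lambda a:cv2.resize(a,(400,400),interpolation=cv2.INTER_CUBIC)
cv2.imwrite('pics/h2.png',np.hstack([f(c['pixels'][225:345,320:440]),f(d['pixels'][110:210,345:445])])[:,:,::-1])
E
```

```text
side scale [([0.585, -0.332, 0.232], 0.97), ([0.247, 0.274, 0.18], 0.94), ([0.288, -0.364, 0.18], 0.64), ([0.547, -0.369, 0.008], 0.18)]
side hook_seat [([0.29, -0.363, 0.008], 0.64), ([0.247, 0.266, 0.01], 0.48), ([0.584, -0.337, 0.098], 0.44)]
side bail [([0.545, -0.368, 0.132], 0.88)]
side caddy [([0.543, -0.367, 0.003], 0.76)]
top scale [([0.29, -0.359, 0.179], 0.56)]
top hook_seat [([0.248, 0.268, 0.006], 0.55)]
top bail []
top caddy []
[ 0.58340395 -0.33798728  0.20694193] [ 1.16599118e-04  4.61870678e-01  8.86947271e-01 -4.30050823e-05] [-0.97033338 -0.6108871  -2.14982422] 0.24602647862421054
```

View pics/h2.png

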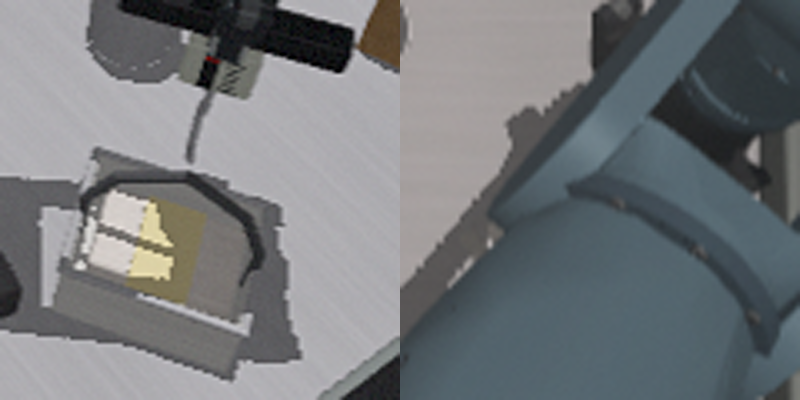

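The hook (crop px (190,160)) is beyond the bail peak (about (185,180)), and the network positions match: the bail is 51 mm along -x and 31–33 mm above the seat. Moving in 41 mm, then lifting.

Request:
send_rows:
  series:
    - [[0,0,0],[-5,-3.5,0],1]
    - [[0,0,0],[-12,-8.5,0],1]
    - [[0,0,0],[-20,-14,0],1]
    - [[0,0,0],[-27,-19,0],1]
    - [[0,0,0],[-32,-22.5,0],1]
    - [[0,0,0],[-33.5,-23.5,0],1]
    - [[0,0,0],[-33.5,-23.5,0],1]

```text
time_s: 10.05
eef_pos: [0.5499, -0.3615, 0.2068]
eef_rot: [0.0, 0.462, 0.887, 0.0]
wrist_force: [0.3, 0.0, -2.5]
opening: 0.248
grasp_force: 59.8
```

```bash
python3 - <<'E'
from look import *
c=camera('side')
for n in('side',):
  for t in('scale','hook_seat','bail','caddy'):print(n,t,[(np.round(x['xyz'],3).tolist(),round(x['conf'],2)) for x in spotter.landmark_of(t,n)])
o=telemetry.get_obs();p=o['eef_pos'];print(p,o['eef_rot'],o['wrist_force'],o['opening'])
f=lambda a:cv2.resize(a,(600,600),interpolation=cv2.INTER_CUBIC)
cv2.imwrite('pics/h3.png',f(c['pixels'][225:345,320:440])[:,:,::-1])
E
```

```text
side scale [([0.55, -0.358, 0.234], 0.65), ([0.286, -0.362, 0.18], 0.64), ([0.247, 0.272, 0.18], 0.61)]
side hook_seat [([0.249, 0.266, 0.008], 0.59), ([0.549, -0.361, 0.097], 0.56), ([0.288, -0.361, 0.008], 0.49)]
side bail [([0.406, 0.167, -0.002], 0.38)]
side caddy [([0.537, -0.366, 0.001], 0.74), ([0.375, -0.004, 0.003], 0.27)]
[ 0.5501114  -0.36118663  0.20671543] [-1.18593876e-05  4.61654281e-01  8.87059933e-01  1.76238460e-05] [-0.02848262  0.02062185 -2.25879694] 0.24810102813951462
```

View pics/h3.png

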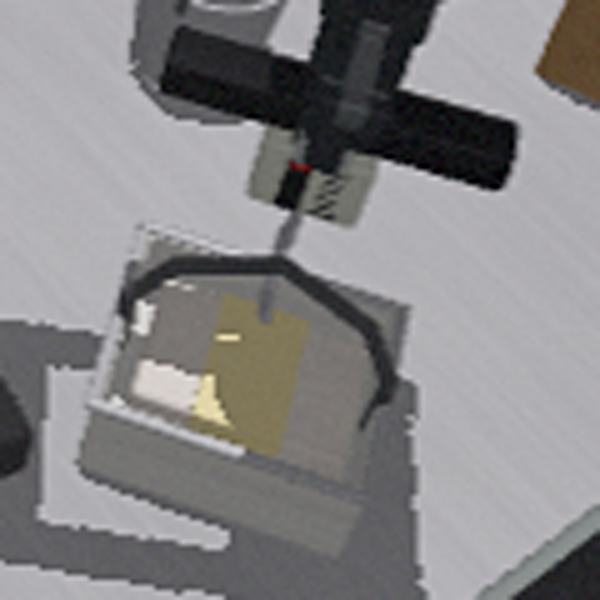

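The hook tip (px (265,315)) has passed under the wire at the peak bend (px (280,262)) with no contact force. Lifting.

Request:
send_rows:
  series:
    - [[0,0,0],[0,0,6],1]
    - [[0,0,0],[0,0,14],1]
    - [[0,0,0],[0,0,22],1]
    - [[0,0,0],[0,0,28],1]
    - [[0,0,0],[0,0,33],1]
    - [[0,0,0],[0,0,37],1]
    - [[0,0,0],[0,0,41],1]
    - [[0,0,0],[0,0,45],1]
    - [[0,0,0],[0,0,49],1]
    - [[0,0,0],[0,0,53],1]

```text
time_s: 11.55
eef_pos: [0.5496, -0.361, 0.2593]
eef_rot: [-0.001, 0.462, 0.887, 0.0]
wrist_force: [-0.5, -0.6, -7.9]
opening: 0.248
grasp_force: 58.9
```

Request:
send_rows:
  series:
    - [[0,0,0],[0,0,4],1]
    - [[0,0,0],[0,0,8],1]
    - [[0,0,0],[0,0,12],1]
    - [[0,0,0],[0,0,17],1]
    - [[0,0,0],[0,0,23],1]
    - [[0,0,0],[0,0,30],1]
    - [[0,0,0],[0,0,37],1]
    - [[0,0,0],[0,0,43],1]
    - [[0,0,0],[0,0,47],1]
    - [[0,0,0],[0,0,50],1]

```text
time_s: 12.8
eef_pos: [0.5499, -0.3614, 0.31]
eef_rot: [0.0, 0.462, 0.887, 0.0]
wrist_force: [0.2, -0.1, -7.9]
opening: 0.245
grasp_force: 58.9
```

Request:
send_rows:
  series:
    - [[0,0,0],[0,0,0],1]
    - [[0,0,0],[0,0,0],1]
    - [[0,0,0],[0,0,0],1]
    - [[0,0,0],[0,0,0],1]
    - [[0,0,0],[0,0,0],1]
    - [[0,0,0],[0,0,0],1]
    - [[0,0,0],[0,0,0],1]
    - [[0,0,0],[0,0,0],1]
    - [[0,0,0],[0,0,0],1]
    - [[0,0,0],[0,0,0],1]

```text
time_s: 14.05
eef_pos: [0.5499, -0.3614, 0.3098]
eef_rot: [0.0, 0.462, 0.887, 0.0]
wrist_force: [-0.4, -0.5, -7.5]
opening: 0.247
grasp_force: 58.9
```

```bash
python3 - <<'E'
from look import *
c=camera('side')
for n in('side',):
  for t in('scale','hook_seat','bail','caddy','butter'):print(n,t,[(np.round(x['xyz'],3).tolist(),round(x['conf'],2)) for x in spotter.landmark_of(t,n)])
o=telemetry.get_obs();p=o['eef_pos'];print(p,o['eef_rot'],o['wrist_force'],o['torque'],o['opening'])
f=lambda a:cv2.resize(a,(600,600),interpolation=cv2.INTER_CUBIC)
cv2.imwrite('pics/h4.png',f(c['pixels'][195:345,310:460])[:,:,::-1])
E
```

```text
side scale [([0.245, 0.274, 0.183], 0.96), ([0.55, -0.359, 0.334], 0.87), ([0.288, -0.361, 0.18], 0.63), ([0.542, -0.366, 0.056], 0.4)]
side hook_seat [([0.249, 0.267, 0.009], 0.64), ([0.547, -0.364, 0.174], 0.58), ([0.288, -0.36, 0.008], 0.53)]
side bail [([0.54, -0.364, 0.18], 0.68), ([0.529, 0.321, 0.002], 0.43)]
side caddy [([0.537, -0.367, 0.051], 0.57)]
side butter [([0.544, -0.37, 0.06], 0.61)]
[ 0.5499121  -0.36141333  0.30976309] [-3.68795231e-06  4.61803609e-01  8.86982202e-01 -1.60732510e-05] [ 0.65665996  0.23017311 -9.03793917] [ 0.0880116  -0.01755695 -0.06426922] 0.24649146823685147
```

View pics/h4.png

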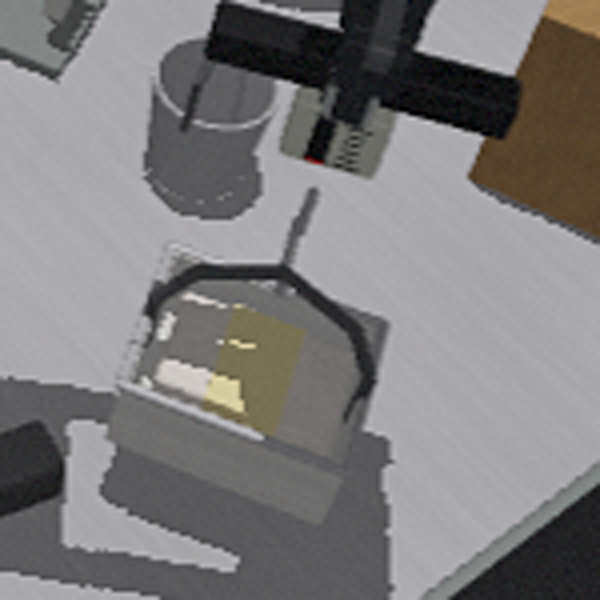

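The caddy hangs level on the scale, about 50 mm clear, with a load of about 6 N. I'll hold a bit more, then raise and carry.

Request:
send_rows:
  series:
    - [[0,0,0],[0,0,0],1]
    - [[0,0,0],[0,0,0],1]
    - [[0,0,0],[0,0,0],1]
    - [[0,0,0],[0,0,0],1]
    - [[0,0,0],[0,0,0],1]
    - [[0,0,0],[0,0,0],1]
    - [[0,0,0],[0,0,0],1]
    - [[0,0,0],[0,0,0],1]

```text
time_s: 15.35
eef_pos: [0.5499, -0.3614, 0.3097]
eef_rot: [-0.0, 0.462, 0.887, -0.0]
wrist_force: [0.9, -0.2, -8.0]
opening: 0.249
grasp_force: 58.9
```

Request:
send_rows:
  series:
    - [[0,0,0],[0,0,3],1]
    - [[0,0,0],[0,0,11],1]
    - [[0,0,0],[0,0,24],1]
    - [[0,0,0],[0,0,42],1]
    - [[0,0,0],[0,0,62],1]
    - [[0,0,0],[0,0,82],1]
    - [[0,0,0],[0,0,102],1]
    - [[0,0,0],[0,0,119],1]
    - [[0,0,0],[0,0,131],1]
    - [[0,0,0],[0,0,137],1]

```text
time_s: 16.6
eef_pos: [0.55, -0.3615, 0.4478]
eef_rot: [0.0, 0.462, 0.887, -0.0]
wrist_force: [-0.2, -0.1, -8.6]
opening: 0.248
grasp_force: 58.9
```

Request:
send_rows:
  series:
    - [[0,0,0],[0,1,0],1]
    - [[0,0,0],[0,5,0],1]
    - [[0,0,0],[0,11,0],1]
    - [[0,0,0],[-1,20,0],1]
    - [[0,0,0],[-1,32,0],1]
    - [[0,0,0],[-1,46,0],1]
    - [[0,0,0],[-2,63,0],1]
    - [[0,0,0],[-3,83,0],1]
    - [[0,0,0],[-3,105,0],1]
    - [[0,0,0],[-4,129,0],1]

```text
time_s: 17.85
eef_pos: [0.5458, -0.2306, 0.4468]
eef_rot: [0.0, 0.462, 0.887, 0.0]
wrist_force: [0.2, -0.4, -8.4]
opening: 0.25
grasp_force: 58.9
```

Request:
send_rows:
  series:
    - [[0,0,0],[-1,25,0],1]
    - [[0,0,0],[-2,51,0],1]
    - [[0,0,0],[-3,77,0],1]
    - [[0,0,0],[-4,103,0],1]
    - [[0,0,0],[-5,129,0],1]
    - [[0,0,0],[-6,155,0],1]
    - [[0,0,0],[-7,181,0],1]
    - [[0,0,0],[-8,207,0],1]
    - [[0,0,0],[-9,233,0],1]
    - [[0,0,0],[-10,259,0],1]

```text
time_s: 19.1
eef_pos: [0.5353, 0.0284, 0.447]
eef_rot: [0.0, 0.462, 0.887, 0.0]
wrist_force: [0.5, 0.1, -8.3]
opening: 0.245
grasp_force: 58.9
```

Request:
send_rows:
  series:
    - [[0,0,0],[-1,26,0],1]
    - [[0,0,0],[-2,52,0],1]
    - [[0,0,0],[-3,78,0],1]
    - [[0,0,0],[-4,104,0],1]
    - [[0,0,0],[-4,129,0],1]
    - [[0,0,0],[-5,153,0],1]
    - [[0,0,0],[-5,176,0],1]
    - [[0,0,0],[-5,197,0],1]
    - [[0,0,0],[-6,216,0],1]
    - [[0,0,0],[-6,233,0],1]

```text
time_s: 20.35
eef_pos: [0.5297, 0.2608, 0.4468]
eef_rot: [0.0, 0.462, 0.887, -0.0]
wrist_force: [-0.1, 0.0, -8.5]
opening: 0.252
grasp_force: 58.9
```

Remaining distance to the board centre: dx -2, dy +62.

Request:
send_rows:
  series:
    - [[0,0,0],[0,15,0],1]
    - [[0,0,0],[-1,29,0],1]
    - [[0,0,0],[-1,41,0],1]
    - [[0,0,0],[-2,50,0],1]
    - [[0,0,0],[-2,57,0],1]
    - [[0,0,0],[-2,61,-2],1]
    - [[0,0,0],[-2,62,-10],1]
    - [[0,0,0],[-2,62,-22],1]
    - [[0,0,0],[-2,62,-37],1]
    - [[0,0,0],[-2,62,-52],1]

```text
time_s: 21.6
eef_pos: [0.5277, 0.3213, 0.3931]
eef_rot: [-0.0, 0.462, 0.887, -0.0]
wrist_force: [-0.7, 0.1, -8.6]
opening: 0.249
grasp_force: 58.9
```

Request:
send_rows:
  series:
    - [[0,0,0],[0,0,-15],1]
    - [[0,0,0],[0,0,-30],1]
    - [[0,0,0],[0,0,-43],1]
    - [[0,0,0],[0,0,-53],1]
    - [[0,0,0],[0,0,-60],1]
    - [[0,0,0],[0,0,-64],1]
    - [[0,0,0],[0,0,-65],1]
    - [[0,0,0],[0,0,-65],1]
    - [[0,0,0],[0,0,-65],1]

```text
time_s: 22.72
eef_pos: [0.5281, 0.3217, 0.3303]
eef_rot: [0.0, 0.462, 0.887, 0.0]
wrist_force: [0.0, 0.1, -7.9]
opening: 0.248
grasp_force: 58.9
```

```bash
python3 - <<'E'
from look import *
c=camera('side');d=camera('top')
for n in('side','top'):
  for t in('scale','hook_seat','bail','caddy','butter','board'):print(n,t,[(np.round(x['xyz'],3).tolist(),round(x['conf'],2)) for x in spotter.landmark_of(t,n)])
o=telemetry.get_obs();p=o['eef_pos'];print(p,o['eef_rot'],o['wrist_force'],o['time_s'])
f=lambda a:cv2.resize(a,(400,400),interpolation=cv2.INTER_CUBIC)
cv2.imwrite('pics/h5.png',np.hstack([f(c['pixels'][30:180,140:290]),f(d['pixels'][100:250,60:210])])[:,:,::-1])
E
```

```text
side scale [([0.29, -0.36, 0.179], 0.67), ([0.25, 0.273, 0.181], 0.61), ([0.529, 0.326, 0.353], 0.58)]
side hook_seat [([0.287, -0.36, 0.007], 0.69), ([0.526, 0.32, 0.19], 0.63), ([0.246, 0.267, 0.009], 0.53)]
side bail [([0.52, 0.316, 0.202], 0.67)]
side caddy [([0.515, 0.316, 0.076], 0.88)]
side butter [([0.521, 0.312, 0.078], 0.9), ([0.695, 0.232, -0.0], 0.47), ([0.674, -0.2, 0.003], 0.26)]
side board [([0.53, 0.321, -0.0], 0.79)]
top scale [([0.29, -0.363, 0.18], 0.97), ([0.243, 0.272, 0.176], 0.8), ([0.529, 0.32, 0.349], 0.75)]
top hook_seat [([0.525, 0.32, 0.349], 0.72), ([0.291, -0.366, 0.007], 0.57), ([0.252, 0.269, 0.005], 0.49), ([0.526, 0.323, 0.191], 0.41)]
top bail [([0.521, 0.319, 0.198], 0.93)]
top caddy [([0.514, 0.321, 0.07], 0.81), ([0.4, 0.167, 0.004], 0.42)]
top butter [([0.523, 0.317, 0.077], 0.93)]
top board [([0.526, 0.319, 0.006], 0.57)]
[0.52790552 0.32158939 0.32975644] [-1.26108154e-05  4.61847616e-01  8.86959289e-01 -2.00495090e-06] [ 0.14189084 -0.32443056 -7.35091852] 23.425
```

View pics/h5.png

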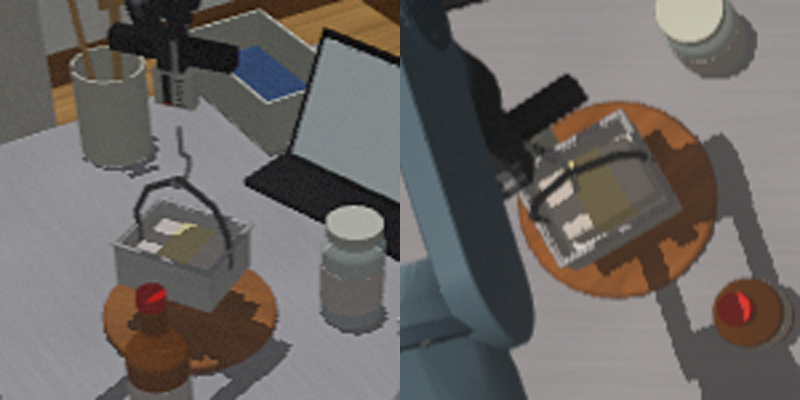

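The caddy hangs over the board, slightly left and near of its centre (top crop): the bail is about 8 mm off the scale axis and the underside about 10 mm off centre. I'll shift (+10, +4) and lower gently.

Request:
send_rows:
  series:
    - [[0,0,0],[1,0,0],1]
    - [[0,0,0],[3,1,-3],1]
    - [[0,0,0],[6,2,-9],1]
    - [[0,0,0],[8,3,-16],1]
    - [[0,0,0],[10,4,-23],1]
    - [[0,0,0],[10,4,-30],1]
    - [[0,0,0],[10,4,-36],1]
    - [[0,0,0],[10,4,-41],1]
    - [[0,0,0],[10,4,-44],1]
    - [[0,0,0],[10,4,-46],1]

```text
time_s: 24.68
eef_pos: [0.5379, 0.3256, 0.2837]
eef_rot: [0.0, 0.462, 0.887, 0.0]
wrist_force: [0.3, -0.4, -6.9]
opening: 0.244
grasp_force: 58.9
```

Request:
send_rows:
  series:
    - [[0,0,0],[0,0,-2],1]
    - [[0,0,0],[0,0,-4],1]
    - [[0,0,0],[0,0,-6],1]
    - [[0,0,0],[0,0,-8],1]
    - [[0,0,0],[0,0,-10],1]
    - [[0,0,0],[0,0,-12],1]
    - [[0,0,0],[0,0,-14],1]
    - [[0,0,0],[0,0,-16],1]
    - [[0,0,0],[0,0,-18],1]
    - [[0,0,0],[0,0,-20],1]

```text
time_s: 25.92
eef_pos: [0.5378, 0.3257, 0.2638]
eef_rot: [-0.0, 0.462, 0.887, 0.0]
wrist_force: [-0.4, 0.6, -6.5]
opening: 0.247
grasp_force: 59.3
```

```bash
python3 - <<'E'
from look import *
c=camera('side');d=camera('top')
for n in('side','top'):
  for t in('hook_seat','bail','caddy','butter','board'):print(n,t,[(np.round(x['xyz'],3).tolist(),round(x['conf'],2)) for x in spotter.landmark_of(t,n)])
o=telemetry.get_obs();p=o['eef_pos'];print(p,o['eef_rot'],o['wrist_force'],o['time_s'])
f=lambda a:cv2.resize(a,(400,400),interpolation=cv2.INTER_CUBIC)
cv2.imwrite('pics/h6.png',np.hstack([f(c['pixels'][30:180,140:290]),f(d['pixels'][100:250,60:210])])[:,:,::-1])
E
```

```text
side hook_seat [([0.248, 0.265, 0.008], 0.69), ([0.536, 0.324, 0.136], 0.6), ([0.287, -0.362, 0.007], 0.54), ([0.674, -0.199, -0.004], 0.54)]
side bail [([0.529, 0.319, 0.148], 0.79)]
side caddy [([0.528, 0.321, 0.016], 0.72)]
side butter [([0.534, 0.319, 0.024], 0.66)]
side board [([0.53, 0.322, -0.002], 0.89)]
top hook_seat [([0.536, 0.329, 0.135], 0.59), ([0.246, 0.268, 0.009], 0.51), ([0.288, -0.365, 0.007], 0.46)]
top bail [([0.531, 0.324, 0.144], 0.89)]
top caddy [([0.529, 0.323, 0.016], 0.83), ([0.53, 0.321, 0.145], 0.46)]
top butter [([0.531, 0.321, 0.024], 0.66)]
top board [([0.527, 0.316, -0.0], 0.79), ([0.402, 0.169, 0.001], 0.39), ([0.538, 0.324, 0.284], 0.16)]
[0.53792362 0.32558681 0.26380885] [2.06416995e-05 4.61842171e-01 8.86962123e-01 6.10103616e-06] [-1.64307466  0.7825718  -4.95886944] 26.525
```

It has touched down centred at (0.529, 0.322) and level. Lowering on to free the hook.

Request:
send_rows:
  series:
    - [[0,0,0],[0,0,-3],1]
    - [[0,0,0],[0,0,-7],1]
    - [[0,0,0],[0,0,-11],1]
    - [[0,0,0],[0,0,-16],1]
    - [[0,0,0],[0,0,-22],1]
    - [[0,0,0],[0,0,-28],1]
    - [[0,0,0],[0,0,-34],1]
    - [[0,0,0],[0,0,-39],1]
    - [[0,0,0],[0,0,-41],1]
    - [[0,0,0],[0,0,-41],1]

```text
time_s: 27.78
eef_pos: [0.5379, 0.3256, 0.2226]
eef_rot: [-0.0, 0.462, 0.887, -0.0]
wrist_force: [-0.3, -0.4, -1.2]
opening: 0.247
grasp_force: 59.7
```

```bash
python3 - <<'E'
from look import *
c=camera('side');d=camera('top')
for n in('side','top'):
  for t in('hook_seat','bail','caddy','scale'):print(n,t,[(np.round(x['xyz'],3).tolist(),round(x['conf'],2)) for x in spotter.landmark_of(t,n)])
o=telemetry.get_obs();p=o['eef_pos'];print(p,o['eef_rot'],o['wrist_force'],o['torque'],o['time_s'])
f=lambda a:cv2.resize(a,(400,400),interpolation=cv2.INTER_CUBIC)
cv2.imwrite('pics/h7.png',np.hstack([f(c['pixels'][60:160,160:260]),f(d['pixels'][100:250,60:210])])[:,:,::-1])
E
```

```text
side hook_seat [([0.247, 0.266, 0.008], 0.61)]
side bail [([0.526, 0.319, 0.146], 0.82)]
side caddy [([0.529, 0.322, 0.019], 0.77)]
side scale [([0.292, -0.363, 0.181], 0.97), ([0.25, 0.274, 0.185], 0.94), ([0.542, 0.328, 0.248], 0.61), ([0.527, 0.32, 0.018], 0.3)]
top hook_seat [([0.251, 0.265, 0.006], 0.5), ([0.29, -0.365, 0.004], 0.48), ([0.536, 0.323, 0.109], 0.46)]
top bail [([0.527, 0.322, 0.145], 0.76)]
top caddy [([0.525, 0.321, 0.014], 0.7)]
top scale [([0.245, 0.273, 0.176], 0.93), ([0.29, -0.362, 0.18], 0.79), ([0.538, 0.325, 0.242], 0.57), ([0.407, 0.164, 0.002], 0.48)]
[0.5379337  0.32561455 0.22285084] [5.20018206e-05 4.61836207e-01 8.86965226e-01 5.57129590e-05] [-0.40340893  0.21191749 -1.70508085] [-0.09024693 -0.08185383 -0.01697563] 28.275
```

View pics/h7.png

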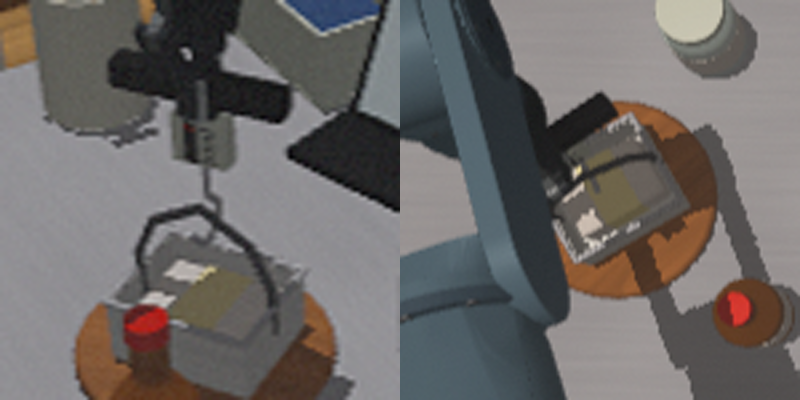

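The caddy stands upright on the board and the hook is slack under the handle (side crop, about (212,215)), with the wire 32–33 mm above the seat. Backing out along the scale's +x, then up.

Request:
send_rows:
  series:
    - [[0,0,0],[3,2,0],1]
    - [[0,0,0],[7,5,0],1]
    - [[0,0,0],[12,8.5,0],1]
    - [[0,0,0],[18,12.5,0],1]
    - [[0,0,0],[25,17.5,0],1]
    - [[0,0,0],[33,23,0],1]
    - [[0,0,0],[41,29,0],1]
    - [[0,0,0],[47,33,0],1]
    - [[0,0,0],[49,34,0],1]
    - [[0,0,0],[49,34,0],1]

```text
time_s: 29.52
eef_pos: [0.5869, 0.3596, 0.2226]
eef_rot: [-0.0, 0.462, 0.887, -0.0]
wrist_force: [0.1, -0.2, -2.5]
opening: 0.246
grasp_force: 59.7
```

```bash
python3 - <<'E'
from look import *
for n in('side','top'):
  camera(n)
  for t in('hook_seat','bail','caddy'):print(n,t,[(np.round(x['xyz'],3).tolist(),round(x['conf'],2)) for x in spotter.landmark_of(t,n)])
o=telemetry.get_obs();p=o['eef_pos'];print(p,o['eef_rot'],o['wrist_force'],o['time_s'])
E
```

```text
side hook_seat [([0.588, 0.361, 0.113], 0.53), ([0.248, 0.267, 0.009], 0.5), ([0.288, -0.36, 0.008], 0.5), ([0.526, 0.318, 0.146], 0.29)]
side bail [([0.527, 0.318, 0.147], 0.55)]
side caddy []
top hook_seat [([0.251, 0.267, 0.004], 0.5), ([0.292, -0.366, 0.004], 0.45), ([0.584, 0.363, 0.112], 0.42), ([0.399, -0.178, -0.002], 0.3)]
top bail [([0.528, 0.322, 0.144], 0.77)]
top caddy [([0.528, 0.32, 0.016], 0.85), ([0.399, -0.177, -0.001], 0.59)]
[0.58684912 0.35955732 0.22288805] [4.17724752e-05 4.61823542e-01 8.86971821e-01 4.31781053e-05] [ 0.18870283 -0.52031166 -1.40034996] 29.925
```

Unhooked and clear. Raising and going back over the stand to the pick pose.

Request:
send_rows:
  series:
    - [[0,0,0],[0,0,15],1]
    - [[0,0,0],[0,0,45],1]
    - [[0,0,0],[0,0,80],1]
    - [[0,0,0],[0,0,108],1]
    - [[0,0,-1],[3,-15,120],1]
    - [[0,0,-2],[11,-55,120],1]
    - [[0,0,-3],[21,-105,120],1]
    - [[0,0,-4],[31,-158,120],1]
    - [[0,0,-6],[42,-211,120],1]
    - [[0,0,-7],[52,-264,120],1]

```text
time_s: 31.18
eef_pos: [0.6387, 0.0928, 0.3424]
eef_rot: [-0.0, 0.516, 0.857, -0.0]
wrist_force: [0.3, -0.3, -2.0]
opening: 0.251
grasp_force: 59.8
```

Request:
send_rows:
  series:
    - [[0,0,-1.5],[10,-50,0],1]
    - [[0,0,-2.3],[16,-82,0],1]
    - [[0,0,-2.5],[19,-96,0],1]
    - [[0,0,-2.5],[19.7,-100.5,0],1]
    - [[0,0,-2.5],[19.7,-100.5,0],1]
    - [[0,0,-2.5],[19.7,-100.5,0],1]

```text
time_s: 31.92
eef_pos: [0.6585, -0.0035, 0.3429]
eef_rot: [-0.0, 0.533, 0.846, 0.0]
wrist_force: [0.0, 0.1, -1.4]
opening: 0.254
grasp_force: 59.8
```

```bash
python3 - <<'E'
from look import *
o=telemetry.get_obs();p=o['eef_pos'];print(p,o['eef_rot'],o['wrist_force'],o['time_s'])
for n in('side','top'):
  camera(n)
  for t in('hook_seat','scale','stand'):print(n,t,[(np.round(x['xyz'],3).tolist(),round(x['conf'],2)) for x in spotter.landmark_of(t,n)])
E
```

```text
[ 0.65847199 -0.00347476  0.34287824] [-4.22717206e-05  5.32946391e-01  8.46148996e-01  1.39596174e-04] [ 0.03327005  0.09831958 -1.39520275] 31.925
side hook_seat [([0.658, -0.003, 0.233], 0.58), ([0.247, 0.266, 0.008], 0.52), ([0.289, -0.361, 0.009], 0.5)]
side scale [([0.29, -0.366, 0.179], 0.96), ([0.659, -0.0, 0.365], 0.93), ([0.247, 0.272, 0.179], 0.63), ([0.376, -0.002, 0.001], 0.18)]
side stand []
top hook_seat [([0.29, -0.369, 0.006], 0.63), ([0.654, -0.004, 0.234], 0.56)]
top scale [([0.245, 0.274, 0.179], 0.76), ([0.527, 0.322, 0.141], 0.72), ([0.398, -0.181, -0.001], 0.65), ([0.657, 0.001, 0.36], 0.57)]
top stand [([0.657, -0.003, 0.001], 0.54)]
```

Request:
send_rows:
  series:
    - [[0,0,0],[0,-1.4,-20],1]
    - [[0,0,0],[0,-1.4,-55],1]
    - [[0,0,0],[0,-1.4,-95],1]
    - [[0,0,0],[0,-1.4,-130],1]
    - [[0,0,0],[0,-1.4,-155],1]
    - [[0,0,0],[0,-1.4,-175],1]
    - [[0,0,0],[0,-1.4,-188],1]
    - [[0,0,0],[0,-1.4,-196],1]
    - [[0,0,0],[0,-1.4,-200],1]
    - [[0,0,0],[0,-1.4,-201.5],1]

```text
time_s: 33.58
eef_pos: [0.659, -0.0064, 0.1418]
eef_rot: [0.0, 0.534, 0.846, 0.0]
wrist_force: [0.1, 0.6, -2.2]
opening: 0.248
grasp_force: 59.8
```

Request:
send_rows:
  series:
    - [[0,0,0],[0,0,0],1]
    - [[0,0,0],[0,0,0],1]
    - [[0,0,0],[0,0,0],1]

```text
time_s: 33.95
eef_pos: [0.6588, -0.0064, 0.1416]
eef_rot: [0.0, 0.534, 0.846, 0.0]
wrist_force: [0.6, 0.9, -2.4]
opening: 0.247
grasp_force: 59.8
```

Request:
send_rows:
  series:
    - [[0,0,0],[0,1,-0.7],1]
    - [[0,0,0],[0,1,-0.7],1]
    - [[0,0,0],[0,1,-0.7],0.3]
    - [[0,0,0],[0,1,-0.7],0]
    - [[0,0,0],[0,1,-0.7],-0.4]
    - [[0,0,0],[0,1,-0.7],-1]
    - [[0,0,0],[0,1,-0.7],-1]
    - [[0,0,0],[0,1,-0.7],-1]
    - [[0,0,0],[0,1,-0.7],-1]
    - [[0,0,0],[0,1,-0.7],-1]

```text
time_s: 35.2
eef_pos: [0.6586, -0.0053, 0.1406]
eef_rot: [-0.0, 0.534, 0.846, 0.0]
wrist_force: [-0.1, 0.9, 0.2]
opening: 0.999
grasp_force: 0.0
```

Request:
send_rows:
  series:
    - [[0,0,0],[0,0,5],-1]
    - [[0,0,0],[0,0,20],-1]
    - [[0,0,0],[0,0,50],-1]
    - [[0,0,0],[0,0,90],-1]
    - [[0,0,0],[0,0,140],-1]
    - [[0,0,0],[0,0,190],-1]
    - [[0,0,0],[0,0,240],-1]
    - [[0,0,0],[-50,0,260],-1]
    - [[0,0,0],[-100,0,260],-1]
    - [[0,0,0],[-150,0,260],-1]

```text
time_s: 36.45
eef_pos: [0.5072, -0.0053, 0.4022]
eef_rot: [0.001, 0.534, 0.846, 0.0]
wrist_force: [0.2, -0.1, 0.1]
opening: 0.999
grasp_force: 0.0
```

```bash
python3 - <<'E'
from look import *
o=telemetry.get_obs();print(o['eef_pos'],o['wrist_force'],o['opening'],o['time_s'])
c=shot('side','s9.png');camera('top')
for n in('side','top'):
  for t in('scale','caddy','butter','canister','pail','jar','sauce_bottle'):print(n,t,[(np.round(x['xyz'],3).tolist(),round(x['conf'],2)) for x in spotter.landmark_of(t,n)][:3])
E
```

```text
[ 0.50715314 -0.00526225  0.4022387 ] [ 0.22979187 -0.13161577  0.12932242] 0.9989418645059357 36.45
side scale [([0.248, 0.274, 0.183], 0.84), ([0.657, -0.002, 0.164], 0.76), ([0.286, -0.362, 0.181], 0.56)]
side caddy [([0.526, 0.32, 0.017], 0.63)]
side butter [([0.534, 0.316, 0.023], 0.92), ([0.659, 0.002, 0.164], 0.5), ([0.699, 0.23, -0.002], 0.33)]
side canister [([0.396, -0.178, -0.001], 0.88), ([0.663, -0.008, 0.004], 0.19)]
side pail [([0.672, -0.2, -0.001], 0.78)]
side jar [([0.698, 0.233, -0.0], 0.69)]
side sauce_bottle [([0.405, 0.171, -0.003], 0.76), ([0.526, 0.321, 0.147], 0.65), ([0.375, -0.004, -0.0], 0.45)]
top scale [([0.24, 0.274, 0.176], 0.85), ([0.292, -0.362, 0.179], 0.7), ([0.53, 0.32, 0.019], 0.2)]
top caddy [([0.526, 0.321, 0.014], 0.75)]
top butter [([0.53, 0.316, 0.019], 0.92)]
top canister [([0.403, -0.179, -0.001], 0.66)]
top pail [([0.676, -0.201, -0.004], 0.6)]
top jar [([0.696, 0.225, -0.0], 0.67)]
top sauce_bottle [([0.404, 0.168, 0.002], 0.55)]
```

View pics/s9.png

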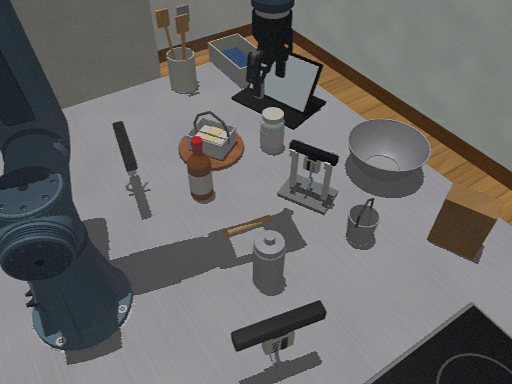

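The picture shows the scale back in its saddles (px (312,155)), the caddy upright on the board with the butter inside (px (211,137)), and everything else in place.

```bash
python3 -c "
from bench import ctrl
print(ctrl.hand_in())"
```

```text
the job is handed in; nothing more can be done
None
```

The job is handed in at about 36 s of the 72 s allowed: the caddy was weighed (about 0.6 kg), set upright within a few mm of the board's middle with the butter still inside, and the scale hung back in its stand; the judge's verdict was not shown.

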